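# Shut the junction box and lock its quarter-turn stud

### The job

Swing the blue cover of the grey junction box shut, then push its red sprung stud in only until you feel it meet the soft rubber seat, keep it there without crushing the seat, and turn it clockwise a quarter turn until it locks. Let go: the cover must stay shut and the stud must stay turned. Do not disturb the things standing around.

Things in the scene. Friction and masses are not known exactly. Their poses are not given: they have to be found in the camera images.
- case: grey steel junction box, open at the top, 170 (x) x 140 (y) x 85 mm, fixed to the table; with its two mounting feet it is 176 mm wide in y; origin at the centre of its underside. The cover is hinged along its +x top edge; the catch that takes the stud is inside.
- cover (a joint): hinge of the blue cover, rad: 0 = shut, positive = open, upward. It starts half open, between 0.5 and 0.95, and stays where it is left (stiff hinge, friction 0.65 N m); pressing straight down on its upper face 75 mm from the hinge line with 3 to 8 N shuts it; it comes to a hard stop at 0.
- cover_push (a point): point on the outer face of the cover, 85 mm from the hinge line and 45 mm to the +y side of the middle, beside the stud: a good place to press on
- stud_grip (a point): middle of the stud's red grip bar: 34 mm long (point x), 10 mm thick (y), 20 mm high (z, the stud's axis, out of the cover). 10 mm below this point is a red round flange, diameter 34 mm, 4 mm thick, on a 14 mm steel stem. With the cover shut and the stud out the point is 123 mm above the table, 140 mm from the hinge line, on the cover's middle line.
- stud_press (a joint): push-in of the stud, m: 0 = sprung out, at most 0.018. Spring: 2.5 N of push to start, then 0.45 N/mm. At 5 to 14 mm (differs from box to box, cannot be measured; 4.5 to 9 N) it meets a rubber seat, 8 N/mm more. It turns freely only on the seat or less than 0.5 mm short of it. A push of about 14 N reaches the seat in every box; more than 14 N on the seat beyond the spring ruins it.
- stud_turn (a joint): turn of the stud, rad: 0 = unlocked, bar along the case's x; grows clockwise seen from above. Blocked near 0 until the stud is on its seat with the cover shut. Hard stop at 1.45: let go there it springs up some 4 mm into a notch, turns back a little and stays locked, at 1.08 to 1.3. Let go well short of that it is not locked: it sticks under the catch or turns back (weak spring, 0.01 to 0.04 N m).
- beaker: yellow plastic beaker, 72 mm across, 91 mm high, bystander; origin under its centre
- brown_tape: roll of brown tape, 110 mm across, 48 mm high, lying flat, bystander; origin under its centre
- red_vial: small brown bottle with a red cap, 30 mm across, 62 mm high, bystander; origin under its centre
- adapter: small black power adapter, 26 x 30 x 55 mm, standing, bystander; origin under its centre
- cup: small steel measure, 36 mm across, 41 mm high, bystander; origin under its centre
- hinge: steel hinge rod along the case's +x top edge, fixed; it carries the blue cover and the stud. Origin on the hinge line at its middle, 85 mm from the case's centre along the case's +x, 86 mm above the table; axes as the case's. The cover is 174 x 144 x 5 mm; shut, it runs 173 mm from here along -x and its outer face is 91 mm above the table.

How it is judged (in metres and radians):
On the way:
1. the cover is shut, within 0.04 rad, with the stud not yet turned (value of joint cover below 0.04 rad and value of joint stud_turn below 0.3 rad), for 0.2 s.
At the end, for the whole second after the job is handed in: The cover is shut (within 0.04 rad), the stud is turned by more than 1.06 rad and stays there by itself, locked in its notch, at rest (value of joint cover below 0.04 rad and value of joint stud_turn above 1.06 rad and velocity of joint stud_turn between -0.1 and 0.1 rad/s); the robot touches nothing.
It fails at once if the stud is driven into its rubber seat or catch with more than 14 N (contact force between hinge and case above 14 N).
It fails at once if a bystander is moved by more than 30 mm (distance of any of beaker, brown_tape, red_vial, adapter, cup from where it was at the start of the episode above 0.03 m).
It also fails if it takes over 54 s, if anything falls off the work surface, if the arm or the gripper's body presses on something with over 40 N, if the wrist force passes 120 N, or if a joint passes its speed limit or range.

### The arm

A 6-joint arm with a two-finger parallel gripper is mounted at the origin on the work surface; the furniture and walls round the work are solid. World frame = base frame: x ahead of the robot, y to its left, z up, the work surface at z = 0. Lengths are in mm, angles in rad, forces in N, time in s.
With the tool pointing down it reaches from about 350 to 775 mm from the base axis. Payload 7.3 kg.
Tool frame: the origin (TCP) lies between the finger pads; the fingertips stand 25 mm ahead of it and the grasp point (between the pads) lies 6 mm ahead of it; z points along the fingers, y is the line along which they close (so a half turn about z gives the same grasp; the last joint's range is limited). The gripper opens to 92 mm and grips with 3 to 60 N. Pads are 19 mm wide; open, the fingers measure 130 mm over their backs; the gripper's body (75 mm by 190 mm) begins 47 mm behind the grasp point.
Start: joints at [0.988, 0.342, 1.524, -0, 1.275, -0.146], TCP at [222.084, 475.732, 251.741] pointing down, gripper open.
Joint ranges: [-2.53, 2.53], [-0.77, 2.02], [0.04, 2.7], [-1, 4.14], [0.28, 2.66], [-3.11, 3.11]. Speed limits (rad/s): [2.57, 2.57, 3.14, 3.14, 3.14, 3.14].

### API

Orientations are given as [roll, pitch, yaw] about the fixed x, y, z axes, in that order (R = Rz(yaw) Ry(pitch) Rx(roll)).
In Python, from plant import bot gives the robot as it stands.
- The arm moves only by the tool play_rows, never from a script. Its argument "commands" is a list of rows, each an object of numbers: "x", "y", "z": the shift along the tool's x, y, z in m; "twist": the turn about the tool's z in degrees. In form: [{"x": .., "y": .., "z": .., "twist": ..}, ...]. A call has exactly 8 rows; each row is the pose to reach, as a shift and turn from the pose commanded when the call began, along the tool's axes at that moment; what a row does not reach only later rows make up. A row lasts 1/10 s, in which the tool goes at most 50 mm and 8.59 degrees, less where a joint would pass 70% of its speed; a pose out of reach is approached as far as the arm can. A call with a gripper value outside its range is refused whole. "jaw" is the closure, from 0 (fully open) to 1 (shut), set as the call begins (left out, the last holds). The fingers move at their own pace and stop on an object; the grip force is fixed at half the most. Time passes only in rows, so rows that repeat a pose let the fingers close, or fill a call up. It gives the time, the measured TCP pose, the force, the opening and the grip force at its end, in the units of the state.
- bot.get_obs(): the state, without advancing time (a new reading comes with each control period).
- bot.capture(name): name is "scene" or "side" or "wrist"; returns a dict with "pixels" (420x560x3 uint8, red, green, blue), "fx", "fy", "cx", "cy" (pixels), "eye" and "rotation" of the camera in the world. Camera axes: x right, y down, z forward; pixel columns grow to the right and rows downward; lengths in mm; the calibration is good to about 2 mm. A picture is of the moment at which its call begins. There is no depth.
- bot.close_job(): hands the job in; it is judged then, once.
The state is a dict: "time": time; "joint_positions": joint angles; "dq": joint speeds; "tau": joint torques, N m; "tool_pos": TCP position; "tcp_rot": TCP orientation; "contact_force": force on the tool from outside, world axes, zero at the start; "moment": the same for the moment, N m; "grip_width": finger opening in mm; "finger_force": force on a finger pad.
Only numpy, scipy, OpenCV 4.12 (cv2) and the standard library are available. Lean on these libraries where they do the work, as an engineer would, in place of code of your own. Each camera call takes 0.05 s, during which the arm holds its last target. There are 200 camera calls.

## Working session

There is one attempt and no reset: what is moved stays moved. The work goes in short steps, Python scripts to look and compute and a tool call to move; the robot and the scene stay as the last step left them, time stands still between calls to the robot, and variables do not carry over. Pictures are saved under pics/ and viewed, at most 10 in all, crops included, and the job is handed in when it is done.

Besides the shell and the picture viewer there is one more tool, called after "Emit:" as name([rows], argument=value, ...), one row to a line, values as JSON. play_rows: Moves the arm, as the interface text tells. Its arguments: {"type":"object","properties":{"commands":{"type":"array"},"jaw":{"type":"number"}},"required":["commands"]}

```bash
mkdir -p pics; ls; python3 - <<'E'
from plant import bot
import cv2
o=bot.get_obs();print({k:o[k] for k in('time','tool_pos','tcp_rot','contact_force','grip_width')})
for n in('scene','side'):
    c=bot.capture(n);cv2.imwrite(f'pics/{n}0.png',c['pixels'][:,:,::-1]);print(n,c['fx'],c['cx'],c['cy'],c['eye'],c['rotation'])
E
```

```text
pics
{'time': 0.0, 'tool_pos': array([221.84298894, 475.41459516, 251.0331962 ]), 'tcp_rot': array([-3.14004819e+00, -2.70648573e-04,  2.70480829e+00]), 'contact_force': array([-0.07242245,  0.24968193, -0.70698022]), 'grip_width': 92.00712328690773}
scene 420.4594112669919 284.12280251365314 205.85296464131525 [-105.30573213  623.47856346  490.77866183] [-1.99952709 -0.02499487 -2.38550785]
side 481.52552045193266 283.3255531900045 214.88954141739015 [ 301.29934314 1043.53306406  917.68271509] [-2.21723679 -0.00586727 -2.95517162]
```

View pics/scene0.png

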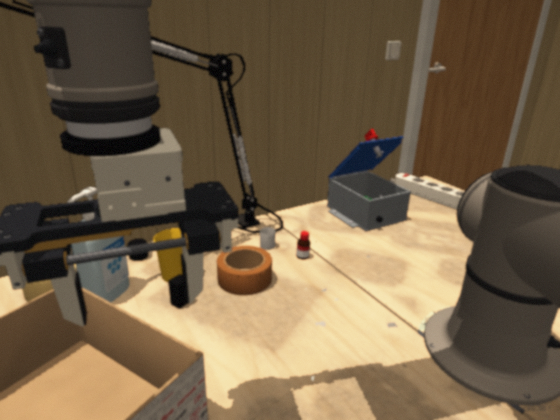

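View pics/side0.png

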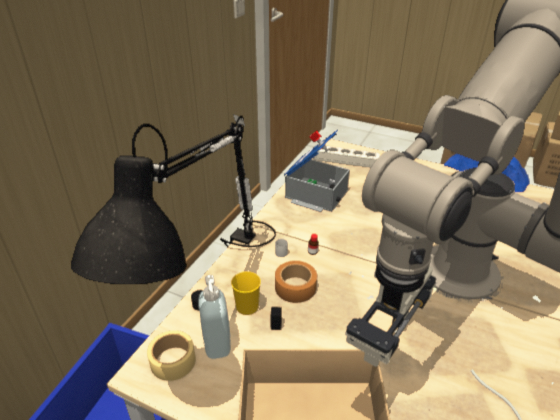

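The scene view shows the grey box at about (368,195) with the blue cover half open and the red stud behind it at (371,135). In the side view the box is at (317,185) and the stud at (316,137). Bystanders sit nearer the gripper. I'll enlarge the box in both views.

```bash
python3 - <<'E'
import cv2,numpy as np
a=cv2.imread('pics/scene0.png')[120:240,315:425];b=cv2.imread('pics/side0.png')[120:220,275:365]
f=lambda i:cv2.resize(i,(400,int(i.shape[0]*400/i.shape[1])),interpolation=cv2.INTER_CUBIC)
A,B=f(a),f(b);h=max(len(A),len(B))
p=lambda i:cv2.copyMakeBorder(i,0,h-len(i),0,0,cv2.BORDER_CONSTANT)
cv2.imwrite('pics/crop0.png',np.hstack([p(A),p(B)]));print(A.shape,B.shape)
E
```

```text
(436, 400, 3) (444, 400, 3)
```

View pics/crop0.png

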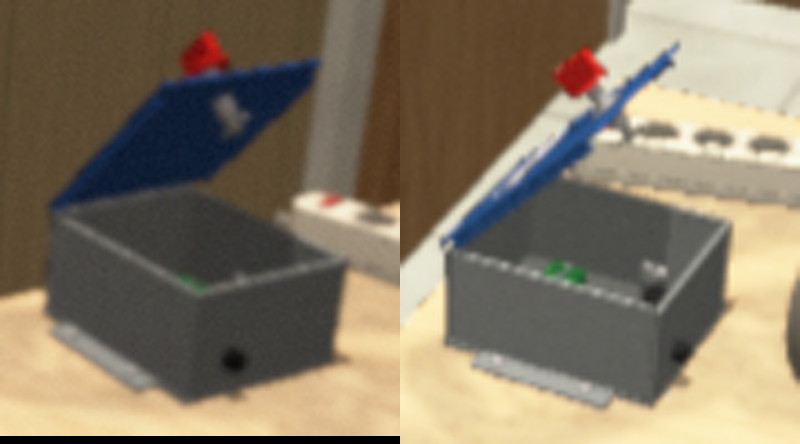

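In the left crop the box rim's corners are at about (52,208) at the hinge, (197,295) and (347,262). In the right crop they are (46,243), (257,305) and (330,225) measured from the panel edge. The cover's free-edge corners are (163,85) and (318,62) in the left crop.

```bash
cat > h.py <<'E'
import numpy as np,cv2
from scipy.spatial.transform import Rotation as R
def ray(c,u,v):
    r=c['rotation']; M=R.from_euler('xyz',r).as_matrix() if np.size(r)==3 else np.array(r)
    d=M@np.array([(u-c['cx'])/c['fx'],(v-c['cy'])/c['fy'],1]);return np.array(c['eye']),d/np.linalg.norm(d)
def onz(c,u,v,z):
    e,d=ray(c,u,v);return e+d*(z-e[2])/d[2]
def tri(*rs):
    A=sum(np.eye(3)-np.outer(d,d) for e,d in rs);b=sum((np.eye(3)-np.outer(d,d))@e for e,d in rs);return np.linalg.solve(A,b)
def proj(c,p):
    M=R.from_euler('xyz',c['rotation']).as_matrix();q=M.T@(np.array(p)-c['eye']);return q[0]/q[2]*c['fx']+c['cx'],q[1]/q[2]*c['fy']+c['cy']
E
python3 - <<'E'
from h import *
from plant import bot
np.set_printoptions(precision=1,suppress=True)
S=bot.capture('scene');D=bot.capture('side')
s=[(315+x/3.636,120+y/3.636) for x,y in((52,208),(197,295),(347,262))]
d=[(275+x/4.444,120+y/4.444) for x,y in((46,243),(257,305),(330,225))]
for a,b in zip(s,d):print(onz(S,*a,85),onz(D,*b,85),tri(ray(S,*a),ray(D,*b)))
def red(c,x0,x1,y0,y1):
    h=cv2.cvtColor(c['pixels'],cv2.COLOR_RGB2HSV);m=cv2.inRange(h,(0,170,90),(8,255,255))|cv2.inRange(h,(172,170,90),(180,255,255))
    y,x=np.nonzero(m[y0:y1,x0:x1]);return x.mean()+x0,y.mean()+y0
a=red(S,355,385,120,146);b=red(D,305,325,125,146);print(a,b,tri(ray(S,*a),ray(D,*b)))
for n,c,l in(('tape',S,(245,255)),('vial',D,(313,237)),('cup',D,(281,242)),('beaker',D,(246,280)),('adp',D,(276,310)),('adp2',D,(197,298))):
    print(n,onz(c if n!='tape' else D,*(l if n!='tape' else (296,274)),48))
E
```

```text
[ 540.8 -257.6   85. ] [ 534.5 -254.8   85. ] [ 533.2 -247.2   89.8]
[ 373.8 -198.3   85. ] [ 375.6 -204.    85. ] [ 375.9 -203.3   84. ]
[ 332.2 -325.2   85. ] [ 333.8 -319.8   85. ] [ 333.4 -325.7   83.1]
(np.float64(370.6), np.float64(134.21)) (np.float64(314.4366197183099), np.float64(135.67605633802816)) [ 450.2 -294.7  215.6]
tape [430.9 152.5  48. ]
vial [408.3  -4.2  48. ]
cup [493.   34.7  48. ]
beaker [552.1 198.3  48. ]
adp [457.4 282.1  48. ]
adp2 [654. 281.  48.]
```

Emit:
play_rows([
  {"x": -0.04, "y": -0.03, "z": -0.01, "twist": -1},
  {"x": -0.08, "y": -0.06, "z": -0.02, "twist": -2},
  {"x": -0.12, "y": -0.09, "z": -0.03, "twist": -3},
  {"x": -0.16, "y": -0.12, "z": -0.04, "twist": -4},
  {"x": -0.2, "y": -0.15, "z": -0.04, "twist": -5},
  {"x": -0.24, "y": -0.18, "z": -0.04, "twist": -6.4},
  {"x": -0.28, "y": -0.21, "z": -0.04, "twist": -6.4},
  {"x": -0.32, "y": -0.24, "z": -0.04, "twist": -6.4},
], jaw=1)

```text
time: 1.0
tool_pos: [409.1, 124.4, 291.9]
tcp_rot: [3.141, 0.0, 2.817]
contact_force: [0.6, 0.6, -0.3]
grip_width: 32.6
finger_force: 0.0
```

```bash
cat >> h.py <<'E'
def shift(o,p):
    M=R.from_euler('xyz',o['tcp_rot']).as_matrix();return M.T@(np.array(p)-o['tool_pos'])
E
python3 - <<'E'
from h import *
from plant import bot
o=bot.get_obs();print(o['time'],o['tool_pos'],o['tcp_rot'],o['joint_positions'],o['contact_force'],o['grip_width']);print(shift(o,(443,-244,290)))
E
```

```text
1.0 [409.13620543 124.40238693 291.89669045] [3.14113993e+00 4.71149301e-04 2.81658433e+00] [ 1.15410015e-01  1.28081982e-01  1.69554214e+00  2.15546932e-04
  1.31734935e+00 -1.13043208e+00] [ 0.63578315  0.56035835 -0.31302501] 32.600709539181544
[-149.72707326 -338.30339249    1.81407722]
```

Emit:
play_rows([
  {"x": -0.019, "y": -0.042, "z": 0, "twist": 0},
  {"x": -0.038, "y": -0.085, "z": 0, "twist": 0},
  {"x": -0.056, "y": -0.127, "z": 0, "twist": 0},
  {"x": -0.075, "y": -0.17, "z": 0, "twist": 0},
  {"x": -0.094, "y": -0.212, "z": 0, "twist": 0},
  {"x": -0.112, "y": -0.254, "z": 0, "twist": 0},
  {"x": -0.131, "y": -0.296, "z": 0, "twist": 0},
  {"x": -0.15, "y": -0.338, "z": 0, "twist": 0},
])

```text
time: 1.8
tool_pos: [442.6, -243.8, 291.6]
tcp_rot: [3.141, 0.0, 2.816]
contact_force: [1.4, 1.0, -0.3]
grip_width: 0.6
finger_force: 0.0
```

```bash
python3 - <<'E'
from h import *
from plant import bot
o=bot.get_obs();print(o['tool_pos'],o['contact_force'],o['grip_width'])
c=bot.capture('wrist');cv2.imwrite('pics/w1.png',c['pixels'][:,:,::-1]);print(c['eye'],c['rotation'],c['fx'])
E
```

```text
[ 442.57305317 -243.82145414  291.64261578] [ 1.42713728  0.95380653 -0.29978488] 0.5915165528188823
[ 373.24124915 -220.65284818  425.23385082] [2.86770124e+00 1.28050758e-04 1.24591745e+00] 307.4560495549981
```

View pics/w1.png

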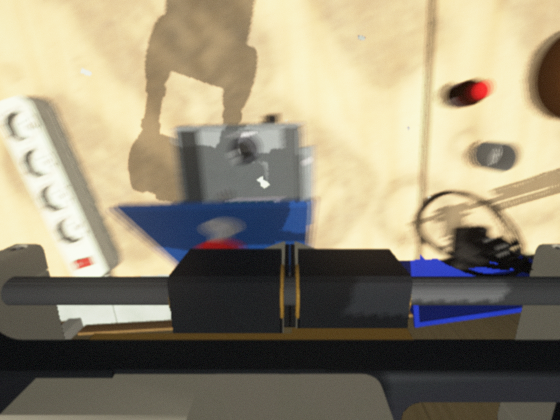

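Wrist view: the box at (245,165) is square with the image, so the yaw is right. The stud is at (222,245), on the -y side of the closed fingers at (290,290). I'll go down and push the cover along its arc.

Emit:
play_rows([
  {"x": 0, "y": 0.002, "z": 0.02, "twist": 0},
  {"x": 0, "y": 0.005, "z": 0.04, "twist": 0},
  {"x": 0, "y": 0.005, "z": 0.05, "twist": 0},
  {"x": 0, "y": 0.005, "z": 0.056, "twist": 0},
  {"x": 0, "y": 0.005, "z": 0.06, "twist": 0},
  {"x": 0.003, "y": 0.005, "z": 0.064, "twist": 0},
  {"x": 0.007, "y": 0.005, "z": 0.068, "twist": 0},
  {"x": 0.01, "y": 0.005, "z": 0.072, "twist": 0},
])

```text
time: 2.65
tool_pos: [434.9, -234.1, 220.2]
tcp_rot: [-3.141, 0.002, 2.817]
contact_force: [-0.1, -1.2, 3.3]
grip_width: 0.7
finger_force: 1.2
```

Emit:
play_rows([
  {"x": 0.006, "y": 0, "z": 0.007, "twist": 0},
  {"x": 0.011, "y": 0, "z": 0.014, "twist": 0},
  {"x": 0.015, "y": 0, "z": 0.021, "twist": 0},
  {"x": 0.019, "y": 0, "z": 0.028, "twist": 0},
  {"x": 0.023, "y": 0, "z": 0.035, "twist": 0},
  {"x": 0.026, "y": 0, "z": 0.042, "twist": 0},
  {"x": 0.029, "y": 0, "z": 0.049, "twist": 0},
  {"x": 0.031, "y": 0, "z": 0.056, "twist": 0},
])

```text
time: 3.45
tool_pos: [405.3, -223.8, 163.0]
tcp_rot: [3.141, -0.0, 2.816]
contact_force: [0.2, -0.1, 2.5]
grip_width: 0.7
finger_force: 0.9
```

Emit:
play_rows([
  {"x": 0.002, "y": 0, "z": 0.006, "twist": 0},
  {"x": 0.004, "y": 0, "z": 0.012, "twist": 0},
  {"x": 0.005, "y": 0, "z": 0.018, "twist": 0},
  {"x": 0.006, "y": 0, "z": 0.024, "twist": 0},
  {"x": 0.007, "y": 0, "z": 0.03, "twist": 0},
  {"x": 0.008, "y": 0, "z": 0.034, "twist": 0},
  {"x": 0.008, "y": 0, "z": 0.037, "twist": 0},
  {"x": 0.008, "y": 0, "z": 0.04, "twist": 0},
])

```text
time: 4.25
tool_pos: [397.9, -221.4, 123.4]
tcp_rot: [3.141, -0.0, 2.817]
contact_force: [-1.4, -0.4, 1.4]
grip_width: 0.2
finger_force: 0.8
```

Emit:
play_rows([
  {"x": 0, "y": 0, "z": 0.001, "twist": 0},
  {"x": 0, "y": 0, "z": 0.002, "twist": 0},
  {"x": 0, "y": 0, "z": 0.003, "twist": 0},
  {"x": 0, "y": 0, "z": 0.0035, "twist": 0},
  {"x": 0, "y": 0, "z": 0.004, "twist": 0},
  {"x": 0, "y": 0, "z": 0.0045, "twist": 0},
  {"x": 0, "y": 0, "z": 0.005, "twist": 0},
  {"x": 0, "y": 0, "z": 0.005, "twist": 0},
])

```text
time: 5.05
tool_pos: [398.1, -221.5, 118.6]
tcp_rot: [3.141, 0.0, 2.816]
contact_force: [-1.8, 1.0, 0.3]
grip_width: 0.4
finger_force: 0.3
```

Emit:
play_rows([
  {"x": 0, "y": 0, "z": 0.0005, "twist": 0},
  {"x": 0, "y": 0, "z": 0.001, "twist": 0},
  {"x": 0, "y": 0, "z": 0.0015, "twist": 0},
  {"x": 0, "y": 0, "z": 0.002, "twist": 0},
  {"x": 0, "y": 0, "z": 0.0025, "twist": 0},
  {"x": 0, "y": 0, "z": 0.003, "twist": 0},
  {"x": 0, "y": 0, "z": 0.003, "twist": 0},
  {"x": 0, "y": 0, "z": 0.003, "twist": 0},
])

```text
time: 5.85
tool_pos: [398.0, -221.5, 116.2]
tcp_rot: [-3.142, 0.0, 2.817]
contact_force: [-2.3, 1.4, 7.6]
grip_width: 0.4
finger_force: 3.6
```

```bash
python3 - <<'E'
from h import *
from plant import bot
o=bot.get_obs();print(o['tool_pos'],o['contact_force'],o['moment'],o['finger_force'])
c=bot.capture('scene')['pixels'][120:240,315:425,::-1];b=bot.capture('side')['pixels'][120:220,275:365,::-1]
f=lambda i:cv2.resize(i,(400,430),interpolation=cv2.INTER_CUBIC)
cv2.imwrite('pics/c2.png',np.hstack([f(c),f(b)]))
E
```

```text
[ 398.02951359 -221.49139545  116.16500274] [-2.32151154  1.38266868  7.58936188] [ 0.24092014  0.35437547 -0.03244032] 3.592844576050993
```

View pics/c2.png

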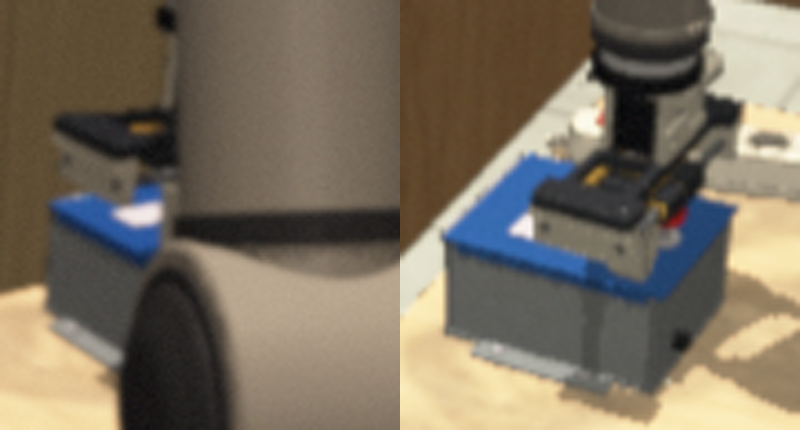

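The cover is flat and shut, with the fingers resting on it and the stop felt at 7.6 N. I'll rise, half open the jaws and look at the stud.

Emit:
play_rows([
  {"x": 0, "y": 0, "z": -0.01, "twist": 0},
  {"x": 0, "y": 0, "z": -0.03, "twist": 0},
  {"x": 0, "y": 0, "z": -0.05, "twist": 0},
  {"x": 0, "y": 0, "z": -0.07, "twist": 0},
  {"x": 0, "y": -0.01, "z": -0.08, "twist": 0},
  {"x": 0, "y": -0.03, "z": -0.08, "twist": 0},
  {"x": 0, "y": -0.04, "z": -0.08, "twist": 0},
  {"x": 0, "y": -0.04, "z": -0.08, "twist": 0},
])

```text
time: 6.75
tool_pos: [384.7, -260.6, 195.4]
tcp_rot: [3.141, -0.0, 2.814]
contact_force: [0.5, -0.2, -0.2]
grip_width: 0.7
finger_force: 0.0
```

Emit:
play_rows([
  {"x": 0, "y": -0.003, "z": 0, "twist": 0},
  {"x": 0, "y": -0.006, "z": 0, "twist": 0},
  {"x": 0, "y": -0.01, "z": 0, "twist": 0},
  {"x": 0, "y": -0.01, "z": 0, "twist": 0},
  {"x": 0, "y": -0.01, "z": 0, "twist": 0},
  {"x": 0, "y": -0.01, "z": 0, "twist": 0},
  {"x": 0, "y": -0.01, "z": 0, "twist": 0},
  {"x": 0, "y": -0.01, "z": 0, "twist": 0},
], jaw=0.5)

```text
time: 7.55
tool_pos: [382.1, -268.8, 195.7]
tcp_rot: [3.141, -0.0, 2.817]
contact_force: [-0.6, -0.2, 0.5]
grip_width: 45.8
finger_force: 0.0
```

```bash
python3 - <<'E'
from h import *
from plant import bot
o=bot.get_obs();print(o['tool_pos'],o['tcp_rot'],o['contact_force'],o['grip_width'])
c=bot.capture('wrist');p=c['pixels'];cv2.imwrite('pics/w3.png',p[:,:,::-1])
h=cv2.cvtColor(p,cv2.COLOR_RGB2HSV);m=cv2.inRange(h,(0,150,70),(8,255,255))|cv2.inRange(h,(172,150,70),(180,255,255))
k,_=cv2.findContours(m,0,2)
for q in k:
    if cv2.contourArea(q)>80:
        x,y,w,hh=cv2.boundingRect(q);print((x,y,w,hh),cv2.contourArea(q),onz(c,x+w/2,y+hh/2,123),cv2.minAreaRect(q))
print(proj(c,(383,-271.5,133)))
E
```

```text
[ 382.0825792  -268.76857131  195.68553748] [ 3.14148605e+00 -1.23056780e-05  2.81662257e+00] [-0.62435704 -0.19085441  0.52326983] 45.801181218592355
(258, 210, 44, 53) 1430.0 [ 383.58791297 -276.52542461  123.        ] ((277.1330261230469, 233.95944213867188), (43.52409744262695, 49.82249450683594), 34.38034439086914)
(np.float64(286.26431201337505), np.float64(238.6738927223325))
```

View pics/w3.png

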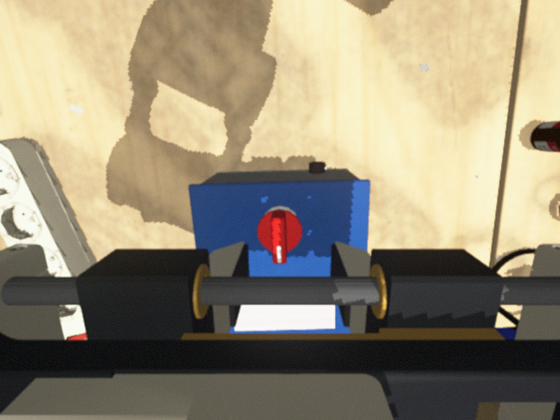

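The red flange is centred at about (279,231), with the bar pointing along the case's x at column 279. I'll convert those pixels.

```bash
python3 - <<'E'
from h import *
from plant import bot
o=bot.get_obs();c=bot.capture('wrist');p=c['pixels']
print(proj(c,o['tool_pos']),proj(c,o['tool_pos']+[0,0,-70]),[proj(c,(383.,-271.5,z)) for z in (113,133)])
f=onz(c,279.5,231,113);b1=onz(c,279.5,212,133);b2=onz(c,279.5,262,133)
print(f,b1,b2,(b1+b2)/2);print(shift(o,(f[0],f[1],140)),shift(o,(*((b1+b2)/2)[:2],140)))
h=cv2.cvtColor(p,cv2.COLOR_RGB2HSV);m=cv2.inRange(h,(0,150,70),(8,255,255))|cv2.inRange(h,(172,150,70),(180,255,255))
for r in range(206,268,4):
    x=np.nonzero(m[r,240:320])[0]; print(r,(x.min()+240,x.max()+240) if len(x) else None,end=' ')
E
```

```text
(np.float64(289.7370290799426), np.float64(281.78552009626617)) (np.float64(289.64201120268075), np.float64(232.6488305668773)) [(np.float64(286.5627677695322), np.float64(229.04717172282244)), (np.float64(286.2986530148003), np.float64(238.67267400343428))]
[ 382.77907253 -276.97719904  113.        ] [ 363.68804435 -269.71512724  133.        ] [ 397.87434125 -281.54070528  133.        ] [ 380.7811928  -275.62791626  133.        ]
[-3.26363515 -7.54435269 55.7067049 ] [-0.93954381 -6.90350413 55.70662731]
206 None 210 (np.int64(278), np.int64(280)) 214 (np.int64(266), np.int64(291)) 218 (np.int64(262), np.int64(297)) 222 (np.int64(260), np.int64(299)) 226 (np.int64(258), np.int64(301)) 230 (np.int64(258), np.int64(301)) 234 (np.int64(258), np.int64(301)) 238 (np.int64(259), np.int64(300)) 242 (np.int64(261), np.int64(298)) 246 (np.int64(265), np.int64(294)) 250 (np.int64(270), np.int64(289)) 254 (np.int64(273), np.int64(285)) 258 (np.int64(273), np.int64(285)) 262 (np.int64(274), np.int64(284)) 266 None
```

Emit:
play_rows([
  {"x": -0.002, "y": -0.004, "z": 0, "twist": 0},
  {"x": -0.002, "y": -0.007, "z": 0, "twist": 0},
  {"x": -0.002, "y": -0.007, "z": 0.015, "twist": 0},
  {"x": -0.002, "y": -0.007, "z": 0.03, "twist": 0},
  {"x": -0.002, "y": -0.007, "z": 0.042, "twist": 0},
  {"x": -0.002, "y": -0.007, "z": 0.05, "twist": 0},
  {"x": -0.002, "y": -0.007, "z": 0.0535, "twist": 0},
  {"x": -0.002, "y": -0.007, "z": 0.0535, "twist": 0},
])

```text
time: 8.45
tool_pos: [381.7, -276.2, 142.0]
tcp_rot: [3.141, -0.0, 2.816]
contact_force: [-0.2, -0.4, -0.2]
grip_width: 46.4
finger_force: 0.0
```

Emit:
play_rows([
  {"x": 0, "y": 0, "z": 0, "twist": 0},
  {"x": 0, "y": 0, "z": 0, "twist": 0},
  {"x": 0, "y": 0, "z": 0, "twist": 0},
  {"x": 0, "y": 0, "z": 0, "twist": 0},
  {"x": 0, "y": 0, "z": 0, "twist": 0},
  {"x": 0, "y": 0, "z": 0, "twist": 0},
  {"x": 0, "y": 0, "z": 0, "twist": 0},
  {"x": 0, "y": 0, "z": 0, "twist": 0},
], jaw=1)

```text
time: 9.25
tool_pos: [381.7, -276.4, 142.3]
tcp_rot: [-3.141, 0.0, 2.817]
contact_force: [-2.0, -1.7, 2.2]
grip_width: 9.8
finger_force: 29.9
```

Emit:
play_rows([
  {"x": 0, "y": 0, "z": 0.001, "twist": 0},
  {"x": 0, "y": 0, "z": 0.002, "twist": 0},
  {"x": 0, "y": 0, "z": 0.003, "twist": 0},
  {"x": 0, "y": 0, "z": 0.004, "twist": 0},
  {"x": 0, "y": 0, "z": 0.0045, "twist": 0},
  {"x": 0, "y": 0, "z": 0.0045, "twist": 0},
  {"x": 0, "y": 0, "z": 0.0045, "twist": 0},
  {"x": 0, "y": 0, "z": 0.0045, "twist": 0},
])

```text
time: 10.05
tool_pos: [381.7, -276.3, 137.8]
tcp_rot: [-3.141, 0.0, 2.816]
contact_force: [-2.8, -2.5, 4.5]
grip_width: 9.9
finger_force: 30.0
```

Emit:
play_rows([
  {"x": 0, "y": 0, "z": 0.0003, "twist": 0},
  {"x": 0, "y": 0, "z": 0.0006, "twist": 0},
  {"x": 0, "y": 0, "z": 0.001, "twist": 0},
  {"x": 0, "y": 0, "z": 0.001, "twist": 0},
  {"x": 0, "y": 0, "z": 0.001, "twist": 0},
  {"x": 0, "y": 0, "z": 0.001, "twist": 0},
  {"x": 0, "y": 0, "z": 0.001, "twist": 0},
  {"x": 0, "y": 0, "z": 0.001, "twist": 0},
])

```text
time: 10.85
tool_pos: [381.8, -276.3, 136.8]
tcp_rot: [-3.141, 0.0, 2.816]
contact_force: [-2.6, -3.9, 5.2]
grip_width: 10.1
finger_force: 30.0
```

Emit:
play_rows([
  {"x": 0, "y": 0, "z": 0.0003, "twist": 0},
  {"x": 0, "y": 0, "z": 0.0006, "twist": 0},
  {"x": 0, "y": 0, "z": 0.001, "twist": 0},
  {"x": 0, "y": 0, "z": 0.001, "twist": 0},
  {"x": 0, "y": 0, "z": 0.001, "twist": 0},
  {"x": 0, "y": 0, "z": 0.001, "twist": 0},
  {"x": 0, "y": 0, "z": 0.001, "twist": 0},
  {"x": 0, "y": 0, "z": 0.001, "twist": 0},
])

```text
time: 11.65
tool_pos: [381.8, -276.3, 135.8]
tcp_rot: [-3.141, 0.0, 2.817]
contact_force: [-3.5, -4.0, 5.8]
grip_width: 9.4
finger_force: 30.0
```

Emit:
play_rows([
  {"x": 0, "y": 0, "z": 0.0003, "twist": 0},
  {"x": 0, "y": 0, "z": 0.0006, "twist": 0},
  {"x": 0, "y": 0, "z": 0.001, "twist": 0},
  {"x": 0, "y": 0, "z": 0.001, "twist": 0},
  {"x": 0, "y": 0, "z": 0.001, "twist": 0},
  {"x": 0, "y": 0, "z": 0.001, "twist": 0},
  {"x": 0, "y": 0, "z": 0.001, "twist": 0},
  {"x": 0, "y": 0, "z": 0.001, "twist": 0},
])

```text
time: 12.45
tool_pos: [381.8, -276.3, 134.8]
tcp_rot: [-3.141, 0.0, 2.817]
contact_force: [-3.1, -4.7, 5.9]
grip_width: 9.7
finger_force: 30.0
```

Emit:
play_rows([
  {"x": 0, "y": 0, "z": 0.0003, "twist": 0},
  {"x": 0, "y": 0, "z": 0.0006, "twist": 0},
  {"x": 0, "y": 0, "z": 0.001, "twist": 0},
  {"x": 0, "y": 0, "z": 0.001, "twist": 0},
  {"x": 0, "y": 0, "z": 0.001, "twist": 0},
  {"x": 0, "y": 0, "z": 0.001, "twist": 0},
  {"x": 0, "y": 0, "z": 0.001, "twist": 0},
  {"x": 0, "y": 0, "z": 0.001, "twist": 0},
])

```text
time: 13.25
tool_pos: [381.8, -276.3, 133.9]
tcp_rot: [-3.141, 0.0, 2.816]
contact_force: [-2.8, -4.4, 7.0]
grip_width: 9.4
finger_force: 30.0
```

Emit:
play_rows([
  {"x": 0, "y": 0, "z": 0.0003, "twist": 0},
  {"x": 0, "y": 0, "z": 0.0006, "twist": 0},
  {"x": 0, "y": 0, "z": 0.0008, "twist": 0},
  {"x": 0, "y": 0, "z": 0.0008, "twist": 0},
  {"x": 0, "y": 0, "z": 0.0008, "twist": 0},
  {"x": 0, "y": 0, "z": 0.0008, "twist": 0},
  {"x": 0, "y": 0, "z": 0.0008, "twist": 0},
  {"x": 0, "y": 0, "z": 0.0008, "twist": 0},
])

```text
time: 14.05
tool_pos: [381.8, -276.3, 133.1]
tcp_rot: [-3.141, 0.0, 2.817]
contact_force: [-3.1, -4.1, 6.4]
grip_width: 9.6
finger_force: 30.0
```

Emit:
play_rows([
  {"x": 0, "y": 0, "z": 0.0003, "twist": 0},
  {"x": 0, "y": 0, "z": 0.0006, "twist": 0},
  {"x": 0, "y": 0, "z": 0.001, "twist": 0},
  {"x": 0, "y": 0, "z": 0.001, "twist": 0},
  {"x": 0, "y": 0, "z": 0.001, "twist": 0},
  {"x": 0, "y": 0, "z": 0.001, "twist": 0},
  {"x": 0, "y": 0, "z": 0.001, "twist": 0},
  {"x": 0, "y": 0, "z": 0.001, "twist": 0},
])

```text
time: 14.85
tool_pos: [381.8, -276.3, 132.1]
tcp_rot: [-3.141, 0.0, 2.817]
contact_force: [-2.6, -3.1, 6.0]
grip_width: 10.2
finger_force: 30.0
```

Emit:
play_rows([
  {"x": 0, "y": 0, "z": 0.0003, "twist": 0},
  {"x": 0, "y": 0, "z": 0.0006, "twist": 0},
  {"x": 0, "y": 0, "z": 0.001, "twist": 0},
  {"x": 0, "y": 0, "z": 0.001, "twist": 0},
  {"x": 0, "y": 0, "z": 0.001, "twist": 0},
  {"x": 0, "y": 0, "z": 0.001, "twist": 0},
  {"x": 0, "y": 0, "z": 0.001, "twist": 0},
  {"x": 0, "y": 0, "z": 0.001, "twist": 0},
])

```text
time: 15.65
tool_pos: [381.8, -276.3, 131.2]
tcp_rot: [-3.141, 0.0, 2.817]
contact_force: [-3.6, -3.1, 6.8]
grip_width: 9.5
finger_force: 30.0
```

Emit:
play_rows([
  {"x": 0, "y": 0, "z": 0.0003, "twist": 0},
  {"x": 0, "y": 0, "z": 0.0006, "twist": 0},
  {"x": 0, "y": 0, "z": 0.0008, "twist": 0},
  {"x": 0, "y": 0, "z": 0.0008, "twist": 0},
  {"x": 0, "y": 0, "z": 0.0008, "twist": 0},
  {"x": 0, "y": 0, "z": 0.0008, "twist": 0},
  {"x": 0, "y": 0, "z": 0.0008, "twist": 0},
  {"x": 0, "y": 0, "z": 0.0008, "twist": 0},
])

```text
time: 16.45
tool_pos: [381.8, -276.3, 130.4]
tcp_rot: [-3.141, 0.0, 2.817]
contact_force: [-3.5, -2.3, 8.0]
grip_width: 9.7
finger_force: 30.0
```

Emit:
play_rows([
  {"x": 0, "y": 0, "z": 0.0003, "twist": 0},
  {"x": 0, "y": 0, "z": 0.0006, "twist": 0},
  {"x": 0, "y": 0, "z": 0.0008, "twist": 0},
  {"x": 0, "y": 0, "z": 0.0008, "twist": 0},
  {"x": 0, "y": 0, "z": 0.0008, "twist": 0},
  {"x": 0, "y": 0, "z": 0.0008, "twist": 0},
  {"x": 0, "y": 0, "z": 0.0008, "twist": 0},
  {"x": 0, "y": 0, "z": 0.0008, "twist": 0},
])

```text
time: 17.25
tool_pos: [381.8, -276.3, 129.8]
tcp_rot: [-3.141, 0.001, 2.817]
contact_force: [-4.1, -2.3, 8.9]
grip_width: 9.9
finger_force: 30.0
```

Emit:
play_rows([
  {"x": 0, "y": 0, "z": 0.0003, "twist": 0},
  {"x": 0, "y": 0, "z": 0.0006, "twist": 0},
  {"x": 0, "y": 0, "z": 0.0006, "twist": 0},
  {"x": 0, "y": 0, "z": 0.0006, "twist": 0},
  {"x": 0, "y": 0, "z": 0.0006, "twist": 0},
  {"x": 0, "y": 0, "z": 0.0006, "twist": 0},
  {"x": 0, "y": 0, "z": 0.0006, "twist": 0},
  {"x": 0, "y": 0, "z": 0.0006, "twist": 0},
])

```text
time: 18.05
tool_pos: [381.8, -276.4, 129.5]
tcp_rot: [-3.141, 0.001, 2.817]
contact_force: [-4.1, -1.9, 12.1]
grip_width: 9.8
finger_force: 30.0
```

The seat is felt: the slope jumped, and total push is 12.1 N, of which about 4 N is on the seat. Turning clockwise now.

Emit:
play_rows([
  {"x": 0, "y": 0, "z": 0, "twist": 2},
  {"x": 0, "y": 0, "z": 0, "twist": 5},
  {"x": 0, "y": 0, "z": 0, "twist": 8},
  {"x": 0, "y": 0, "z": 0, "twist": 11},
  {"x": 0, "y": 0, "z": 0, "twist": 14},
  {"x": 0, "y": 0, "z": 0, "twist": 17},
  {"x": 0, "y": 0, "z": 0, "twist": 20},
  {"x": 0, "y": 0, "z": 0, "twist": 20},
])

```text
time: 18.85
tool_pos: [382.1, -275.9, 129.4]
tcp_rot: [3.141, 0.001, 2.466]
contact_force: [-3.6, -0.8, 11.4]
grip_width: 9.7
finger_force: 30.0
```

```bash
python3 - <<'E'
from plant import bot
o=bot.get_obs();print(o['tcp_rot'],o['contact_force'],o['moment'])
E
```

```text
[3.14085880e+00 7.02129913e-04 2.46589867e+00] [-3.57421851 -0.79472115 11.39312542] [-0.10839435  0.56028851  0.02247262]
```

Emit:
play_rows([
  {"x": 0, "y": 0, "z": 0, "twist": 4},
  {"x": 0, "y": 0, "z": 0, "twist": 8},
  {"x": 0, "y": 0, "z": 0, "twist": 12},
  {"x": 0, "y": 0, "z": 0, "twist": 16},
  {"x": 0, "y": 0, "z": 0, "twist": 20},
  {"x": 0, "y": 0, "z": 0, "twist": 24},
  {"x": 0, "y": 0, "z": 0, "twist": 28},
  {"x": 0, "y": 0, "z": 0, "twist": 28},
])

```text
time: 19.65
tool_pos: [382.7, -275.4, 129.4]
tcp_rot: [3.139, 0.0, 1.976]
contact_force: [0.1, 1.1, 12.3]
grip_width: 10.2
finger_force: 29.9
```

Emit:
play_rows([
  {"x": 0, "y": 0, "z": 0, "twist": 4},
  {"x": 0, "y": 0, "z": 0, "twist": 8},
  {"x": 0, "y": 0, "z": 0, "twist": 12},
  {"x": 0, "y": 0, "z": 0, "twist": 16},
  {"x": 0, "y": 0, "z": 0, "twist": 20},
  {"x": 0, "y": 0, "z": 0, "twist": 24},
  {"x": 0, "y": 0, "z": 0, "twist": 28},
  {"x": 0, "y": 0, "z": 0, "twist": 30},
])

```text
time: 20.45
tool_pos: [383.4, -275.4, 129.6]
tcp_rot: [3.138, -0.001, 1.452]
contact_force: [3.3, 3.0, 11.2]
grip_width: 9.9
finger_force: 29.9
```

```bash
python3 - <<'E'
from plant import bot
o=bot.get_obs();print(o['tcp_rot'],o['contact_force'],o['moment'],o['joint_positions'][5])
E
```

```text
[ 3.13779236e+00 -1.03167014e-03  1.45225309e+00] [ 3.34186241  2.99224601 11.20077569] [ 0.47368735 -0.62311215  0.06933768] -0.6712917427464693
```

Emit:
play_rows([
  {"x": 0, "y": 0, "z": 0, "twist": 1},
  {"x": 0, "y": 0, "z": 0, "twist": 2},
  {"x": 0, "y": 0, "z": 0, "twist": 3},
  {"x": 0, "y": 0, "z": 0, "twist": 4},
  {"x": 0, "y": 0, "z": 0, "twist": 5},
  {"x": 0, "y": 0, "z": 0, "twist": 5.5},
  {"x": 0, "y": 0, "z": 0, "twist": 6},
  {"x": 0, "y": 0, "z": 0, "twist": 6},
])

```text
time: 21.25
tool_pos: [383.6, -275.4, 129.6]
tcp_rot: [3.138, -0.001, 1.35]
contact_force: [4.0, 3.3, 11.0]
grip_width: 9.5
finger_force: 29.9
```

```bash
python3 - <<'E'
from plant import bot
o=bot.get_obs();print(o['tcp_rot'],o['contact_force'],o['moment'],o['joint_positions'][5])
E
```

```text
[ 3.13764958e+00 -1.24863852e-03  1.35010089e+00] [ 3.99684936  3.33245328 11.01042998] [ 0.52348392 -0.65627217  0.26227665] -0.56901435003272
```

It is against the stop: the moment rose to 0.26 N m at about 1.46 rad. Letting go.

Emit:
play_rows([
  {"x": 0, "y": 0, "z": 0, "twist": 0},
  {"x": 0, "y": 0, "z": 0, "twist": 0},
  {"x": 0, "y": 0, "z": 0, "twist": 0},
  {"x": 0, "y": 0, "z": 0, "twist": 0},
  {"x": 0, "y": 0, "z": 0, "twist": 0},
  {"x": 0, "y": 0, "z": 0, "twist": 0},
  {"x": 0, "y": 0, "z": 0, "twist": 0},
  {"x": 0, "y": 0, "z": 0, "twist": 0},
], jaw=0.4)

```text
time: 22.05
tool_pos: [381.8, -275.9, 128.4]
tcp_rot: [-3.141, -0.001, 1.35]
contact_force: [-0.1, 0.3, 0.4]
grip_width: 55.0
finger_force: 0.0
```

Emit:
play_rows([
  {"x": 0, "y": 0, "z": -0.005, "twist": 0},
  {"x": 0, "y": 0, "z": -0.012, "twist": 0},
  {"x": 0, "y": 0, "z": -0.024, "twist": 0},
  {"x": 0, "y": 0, "z": -0.036, "twist": 0},
  {"x": 0, "y": 0, "z": -0.05, "twist": 0},
  {"x": 0, "y": 0, "z": -0.065, "twist": 0},
  {"x": 0, "y": 0, "z": -0.08, "twist": 0},
  {"x": 0, "y": 0, "z": -0.08, "twist": 0},
])

```text
time: 22.85
tool_pos: [382.6, -277.0, 211.0]
tcp_rot: [3.137, 0.002, 1.35]
contact_force: [0.3, 0.0, -0.1]
grip_width: 55.0
finger_force: 0.0
```

```bash
python3 - <<'E'
from h import *
from plant import bot
o=bot.get_obs();print(o['tool_pos'],o['tcp_rot'],o['contact_force'],o['grip_width'])
c=bot.capture('wrist');cv2.imwrite('pics/w4.png',c['pixels'][:,:,::-1])
E
```

```text
[ 382.57104223 -276.96178914  211.0031952 ] [3.13745487e+00 2.43959200e-03 1.35040656e+00] [ 0.26334087  0.03440426 -0.05703955] 55.03987467864465
```

View pics/w4.png

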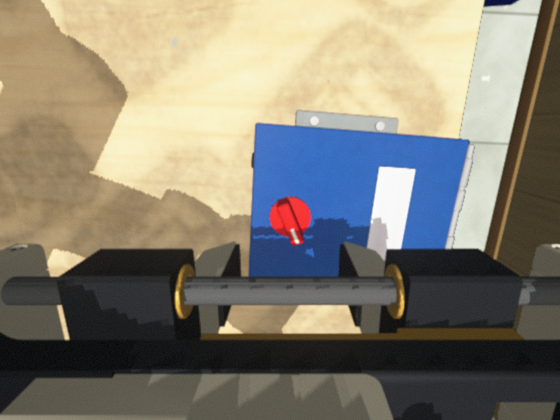

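The cover is shut and free. The bar, from (284,202) to (296,241), has turned back slightly from the gripper line. I'll work out its angle.

```bash
python3 - <<'E'
from h import *
from plant import bot
c=bot.capture('wrist');p=c['pixels']
h=cv2.cvtColor(p,cv2.COLOR_RGB2HSV);m=cv2.inRange(h,(0,150,70),(8,255,255))|cv2.inRange(h,(172,150,70),(180,255,255))
y,x=np.nonzero(m[180:250,250:330]);y+=180;x+=250
k=y>238;e=onz(c,x[k].mean(),y[k].mean(),124)          # near end of the bar's top
k=y<238;f=onz(c,(x[k].min()+x[k].max())/2,217,104)     # flange centre
g=p[195:245,265:320].copy();print(len(x),e,f)
d=e-f;a=np.degrees(np.arctan2(d[1],d[0]));print('bar dir',a,'from case x (-18.6deg) clockwise rad',np.radians((-18.6-a)%180))
a2=np.array(onz(c,297,241,124))-onz(c,284,203,124);t=np.degrees(np.arctan2(a2[1],a2[0]));print(np.linalg.norm(a2),np.radians((-18.6-t)%180))
E
```

```text
1283 [ 384.29911608 -290.88033959  124.        ] [ 382.95074785 -276.72861281  104.        ]
bar dir -84.55732188450683 from case x (-18.6deg) clockwise rad 1.1511724326823551
31.430991779633768 1.1501054025514688
```

The stud stands at about 1.15 rad, inside the locked band of 1.08 to 1.3, and the robot touches nothing, so I'm handing in.

```bash
python3 -c "
from plant import bot
print(bot.close_job())"
```

```text
the job is handed in; nothing more can be done
None
```

I shut the cover, turned the stud to its stop and let go. By the wrist camera it stayed at about 1.15 rad, within the locked range. The job is handed in at about 23 s, with about 4 N on the rubber seat, no bystander touched on the way, and no verdict returned.

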